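Post a spent cell through the spring flap of the collection box

ROBOT

A 6-joint arm with a two-finger parallel gripper is mounted at the origin on a cart in front of the work surface, level with it; the furniture and walls round the work are solid. World frame = base frame: x ahead of the robot, y to its left, z up, the work surface at z = 0. Lengths are in mm, angles in degrees, forces in N, time in s.
With the tool pointing down it reaches from about 275 to 850 mm from the base axis. Payload 19 kg.
Tool frame: the origin (TCP) lies at the very end of the fingers, on their centre line; the grasp point (between the pads) lies 19 mm behind it; z points along the fingers, y is the line along which they close (so a half turn about z gives the same grasp; the last joint's range is limited). The gripper opens to 85 mm and grips with 20 to 120 N. Pads are 22 mm wide; open, the fingers measure 114 mm over their backs; the gripper's body (76 mm by 85 mm) begins 54 mm behind the grasp point. The pads swing forward as they close: fully open they stand 13 mm farther back than shut.
Start: joints at [69.385, 8.623, 82.357, -0, 89.026, -7.678], TCP at [128.741, 560.371, 231.267] pointing down, gripper open.
Joint ranges: [-160.23, 160.23], [-39.13, 120.54], [6.94, 153.29], [-79.49, 259.48], [9.18, 160.14], [-161.06, 161.06]. Speed limits (degrees/s): [108.29, 108.29, 127.2, 172.46, 172.46, 172.46].

INTERFACE

Orientations are given as [roll, pitch, yaw] about the fixed x, y, z axes, in that order (R = Rz(yaw) Ry(pitch) Rx(roll)).
In Python, from cell import ctrl, viewer, finder gives the robot as it stands. The module is installed in compiled form; this text tells all that it offers.
- The arm moves only by the tool arm_command, never from a script. Its argument "deltas" is a list of rows, each an object of numbers: "claw": the gripper command: -1 is shut, 1 is fully open, values between are in proportion; "x", "y", "z": the shift along the tool's x, y, z in m; "roll": the turn about the tool's z in degrees. In form: [{"claw": .., "x": .., "y": .., "z": .., "roll": ..}, ...]. A call has 1 to 8 rows; each row is the pose to reach, as a shift and turn from the pose commanded when the call began, along the tool's axes at that moment; what a row does not reach only later rows make up. A row lasts 1/10 s, in which the tool goes at most 50 mm and 8.59 degrees, less where a joint would pass 70% of its speed; a pose out of reach is approached as far as the arm can. A call with a gripper value outside its range is refused whole. The fingers move at their own pace and stop on an object; "squeeze" is the grip in N (left out, the last holds). Time passes only in rows, so rows that repeat a pose let the fingers close. It gives the time, the measured TCP pose, the force, the opening and the grip force at its end, in the units of the state.
- ctrl.get_obs(): the state, without advancing time (a new reading comes with each control period).
- viewer.camera(name): name is "scene" or "top"; returns the picture (420x560x3 uint8, red, green, blue); there is no depth.
- viewer.camera_model(name): a dict with "fx", "fy", "cx", "cy" (pixels), "view" (4x4, takes a point from world to camera coordinates). Camera axes: x right, y down, z forward; pixel columns grow to the right and rows downward; lengths in mm; the calibration is good to about 2 mm. A picture is of the moment at which its call begins. camera_model takes no time and is no camera call.
- ctrl.hand_in(): hands the job in; it is judged then, once.
Trained networks look in the newest picture that a camera, given by its name, has taken for a name from the list of things; names that differ only in an ending like _2 or _b are one class to them, and where a whole thing is asked for, a point or a joint stands for the part that bears it (a point fixed in the world has none). Each returns a list of dicts, best first, with "confidence" (0 to 1); they miss things now and then, are a little off and sometimes report something else, mostly with a low value. They report only what shows in the picture. A call takes as long as a camera call.
- finder.search_frame(target, camera): "xy" ([column, row] in pixels, amid what is visible of it).
The state is a dict: "clock": time; "joint_positions": joint angles; "qvel": joint speeds; "effort": joint torques, N m; "tool_pos": TCP position; "ee_rot": TCP orientation; "ft_force": force on the tool from outside, world axes, zero at the start; "torque": the same for the moment, N m; "width": finger opening in mm; "grasp_force": force on a finger pad.
Only numpy, scipy, OpenCV 4.12 (cv2) and the standard library are available. Lean on these libraries where they do the work, as an engineer would, in place of code of your own. Each camera call takes 0.05 s, during which the arm holds its last target. There are 200 camera calls.

TASK

Put the spent cell that lies in the lane of the collection box into the box: push the spring flap down with one finger and, while you hold it down, push the cell along its lane with the other finger until it drops inside; then let the flap spring shut. Do not lift the cell, and leave everything else where it is.

Things in the scene. Friction and masses are not known exactly. Their poses are not given: they have to be found in the camera images.
- cell_box: grey sheet-steel collection box for spent cells, 167 x 146 x 119 mm, fixed to the desk, hollow, its floor 8 mm above the desk. Origin on its underside, below the lane's mouth; x points into the box, away from the robot, y left, z up; it spans x -97 to +70, y -73 to +73. Right of the mouth (x 0 to 70, y -73 to -27) is a closed hood 119 mm high. All box lengths in mm.
- lane_mouth (a point): end of the lane, in its middle, on the deck; box (0, -3, 95). The deck (x -95 to 0, y -73 to +18, 95 above the desk) ends at x = 0 over the hollow and is open at the front. The lane runs straight along box x at y -3, 34 wide between rails 4 thick and 7 high (y +14 to +18 and -24 to -20).
- flap_strip (a point): where a finger presses: on top of the shut flap's ribbed strip, half-way along, box (-48, +38, 119); it goes down with the flap. The strip (x -97 to 0, y +19 to +68) runs beside the lane, to its left; a finger can slide along it while pressing. Pushed down by 18 mm at y +44 the flap stands near 0.6 rad. The spring gives 0.1 N m when shut, 0.2 more per rad: about 7 N at y +44 then.
- flap (a joint): flap angle, rad: 0 shut (level, top z 119), grows as it is pushed down, stop at 0.85. Hinge along box x at y +69, z +117, so its right side sinks. Past the mouth the strip widens to a cover (x 0 to 66, y -26 to +68); its folded front edge bars the lane until pushed down, the cell cannot force it. Near 0.6 rad the cell drops on the cover and rolls off it, to the right. Let go, it springs shut.
- cell_mid (a point): middle of the spent cell: blue round dry cell, 26 mm in diameter, 50 mm long with its terminal, 95 g or so, lying in the lane, terminal ahead; x, y, z of this point, 24 mm ahead of its flat rear end
- adaptor: pale coax adaptor, 18 mm wide, 26 mm high, standing on the deck to the right of the lane; leave alone. Origin on its underside
- dust_cap: black round dust cap, 22 mm wide, 14 mm high, on the hood; leave alone. Origin on its underside
- spool: solder spool, 58 mm wide, 36 mm high, on the desk to the right of the box; leave alone. Origin on its underside
- screwdriver: blue screwdriver, 185 mm long, lying on the desk to the left of the box; leave alone
- torch: black torch, 35 mm wide, 110 mm high, standing on the desk at the right; leave alone. Origin on its underside
- fresh_cell: fresh cell of the same kind, standing upright on the desk near the torch; leave alone. Origin on its underside

How it is judged (in metres and radians):
On the way, in this order (a step that is already met when the one before it is completed fails the run):
1. the flap is pushed down (more than 0.3 rad) while the cell still lies in its lane (value of joint flap above 0.3 rad and x of cell_mid in the frame of cell_box below -0.01 m and height (world z) of cell_mid above 0.1 m), for 0.1 s.
2. the cell has dropped through the mouth (x of cell_mid in the frame of cell_box above 0 m and height (world z) of cell_mid below 0.085 m), for 0.1 s.
At the end, for the whole second after the job is handed in: The spent cell lies inside the box (its middle less than 60 mm above the desk and within the box's walls) and the flap is shut (under 0.05 rad) (height (world z) of cell_mid below 0.06 m and x of cell_mid in the frame of cell_box between -0.095 and 0.07 m and y of cell_mid in the frame of cell_box between -0.073 and 0.073 m and value of joint flap below 0.05 rad); the robot touches nothing.
It fails at once if the cell is lifted (its middle more than 25 mm above where it lay) (height (world z) of cell_mid above 0.133 m).
It fails at once if something else is moved by more than 15 mm (distance of any of adaptor, dust_cap, spool, screwdriver, torch, fresh_cell from where it was at the start of the episode above 0.015 m).
It also fails if it takes over 32 s, if anything falls off the work surface, if the arm or the gripper's body presses on something with over 40 N, if the wrist force passes 120 N, or if a joint passes its speed limit or range.

## Working session

There is one attempt and no reset: what is moved stays moved. The work goes in short steps, Python scripts to look and compute and a tool call to move; the robot and the scene stay as the last step left them, time stands still between calls to the robot, and variables do not carry over. Pictures are saved under pics/ and viewed, at most 10 in all, crops included, and the job is handed in when it is done.

Besides the shell and the picture viewer there is one more tool, called after "Request:" as a command line: name --argument value ..., lists and objects as JSON in quotes. arm_command: Moves the arm, as the interface text tells. Its arguments: {"type":"object","properties":{"deltas":{"type":"array"},"squeeze":{"type":"number"}},"required":["deltas"]}

```bash
mkdir -p pics; python3 - <<'E'
from cell import ctrl, viewer, finder
import cv2
for c in ("scene","top"):
    cv2.imwrite(f"pics/{c}0.png", viewer.camera(c)[:,:,::-1])
    m=viewer.camera_model(c); print(c,m)
    for t in ("cell_mid","cell_box","flap_strip","lane_mouth","adaptor","dust_cap"):
        try: print(t,finder.search_frame(t,c)[:2])
        except Exception as e: print(t,e)
print(ctrl.get_obs())
E
```

```text
scene {'fx': 529.2563951488223, 'fy': 529.2563951488223, 'cx': 283.690328052825, 'cy': 207.84761523791786, 'view': array([[-8.41691064e-01, -5.39948603e-01,  3.41456496e-03,
         3.40115127e+02],
       [-3.55961241e-01,  5.50107794e-01, -7.55429024e-01,
         3.85371529e+02],
       [ 4.06014467e-01, -6.37053312e-01, -6.55221589e-01,
         7.67815939e+02],
       [ 0.00000000e+00,  0.00000000e+00,  0.00000000e+00,
         1.00000000e+00]])}
cell_mid [{'xy': [288.0, 225.8], 'confidence': 0.82}]
cell_box [{'xy': [279.8, 243.9], 'confidence': 0.85}]
flap_strip [{'xy': [263.1, 234.1], 'confidence': 0.71}]
lane_mouth [{'xy': [274.1, 244.5], 'confidence': 0.57}]
adaptor [{'xy': [295.2, 212.8], 'confidence': 0.56}]
dust_cap []
top {'fx': 529.1834459341837, 'fy': 529.1834459341837, 'cx': 281.4437823975694, 'cy': 207.2347925883717, 'view': array([[-1.06394784e-02, -9.99631965e-01,  2.49546736e-02,
        -2.04997397e+02],
       [-9.89289595e-01,  6.88958472e-03, -1.45803396e-01,
         5.32289356e+02],
       [ 1.45577808e-01, -2.62386710e-02, -9.88998804e-01,
         1.25471
[... 536 characters left out ...]
confidence': 0.37}]
{'clock': 0.7, 'joint_positions': array([ 6.93839559e+01,  8.62119292e+00,  8.23556406e+01,  1.81328986e-03,
        8.90289272e+01, -7.67897029e+00]), 'qvel': array([ 0.03473143, -0.04521064, -0.05703569,  0.00341242, -0.03674617,
       -0.05068924]), 'effort': array([-2.54969724e-03, -7.12664795e+01, -5.70966911e+01, -5.16044529e-04,
        1.54487458e-03, -9.64118172e-07]), 'tool_pos': array([128.74053066, 560.36414498, 231.29610066]), 'ee_rot': array([-1.79994533e+02, -2.56654125e-03,  1.67062895e+02]), 'ft_force': array([-0.02471833, -0.08278756,  0.26431193]), 'torque': array([ 0.00223377, -0.02983777, -0.02546454]), 'grasp_force': 0.0, 'width': 85.59576928506937}
```

View pics/scene0.png

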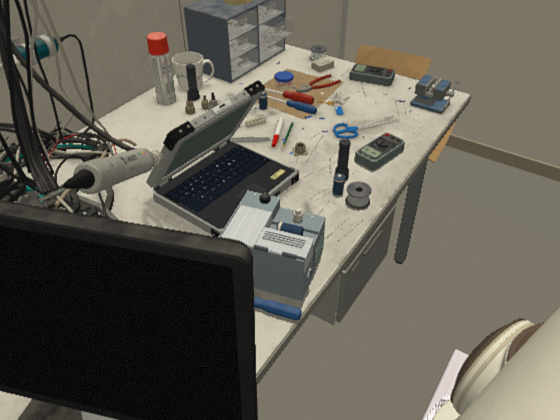

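View pics/top0.png

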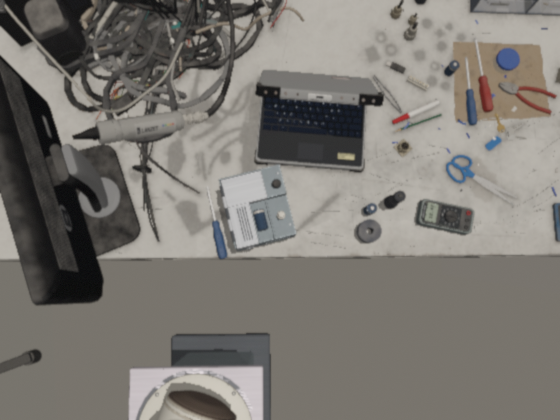

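```bash
python3 - <<'E'
import cv2,numpy as np
a=cv2.imread("pics/scene0.png")[180:300,200:340]; b=cv2.imread("pics/top0.png")[155:255,190:310]
cv2.imwrite("pics/cs.png",cv2.resize(a,None,fx=5,fy=5,interpolation=cv2.INTER_CUBIC)[:600])
cv2.imwrite("pics/ct.png",cv2.resize(b,None,fx=6,fy=6,interpolation=cv2.INTER_CUBIC))
E
```

```text
(no output)
```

View pics/cs.png

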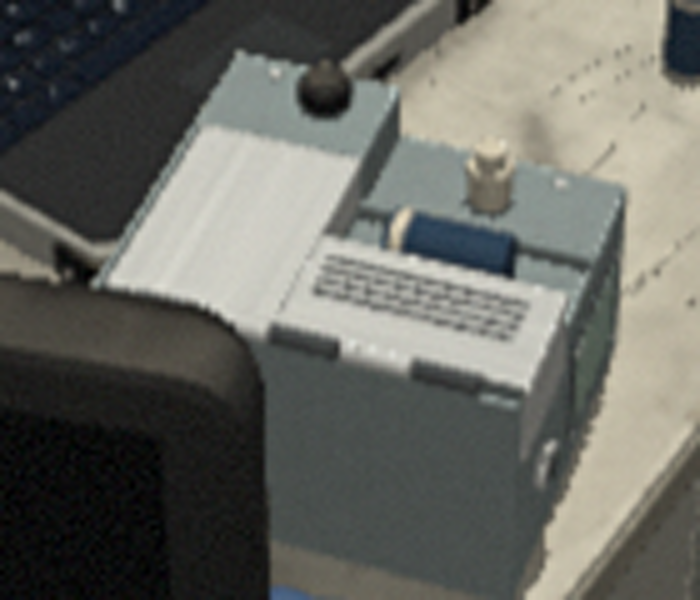

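View pics/ct.png

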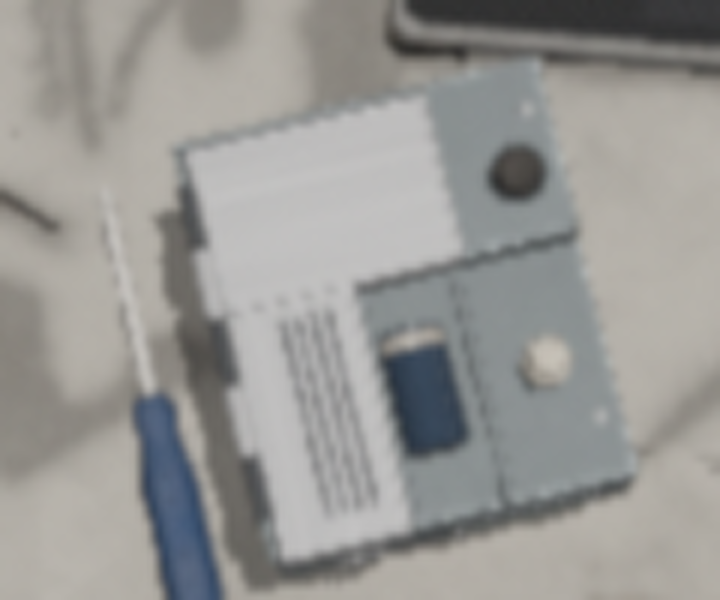

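```bash
cat > h.py <<'E'
import numpy as np
from cell import ctrl, viewer, finder
from scipy.optimize import least_squares
M={c:viewer.camera_model(c) for c in("top","scene")}
def proj(c,P):
    m=M[c]; q=np.atleast_2d(P)@m["view"][:3,:3].T+m["view"][:3,3]
    return q[:,:2]/q[:,2:]*[m["fx"],m["fy"]]+[m["cx"],m["cy"]]
def b2w(p,P):
    c,s=np.cos(p[2]),np.sin(p[2]); P=np.atleast_2d(P).astype(float)
    return np.c_[p[0]+c*P[:,0]-s*P[:,1],p[1]+s*P[:,0]+c*P[:,1],P[:,2]]
E
python3 - <<'E'
from h import *
T=[((70,-73,119),(540,62)),((0,-73,119),(577,235)),((70,-27,119),(430,92)),((70,73,119),(180,150)),((-97,-73,95),(632,478)),((-97,68,119),(283,560)),((-97,19,119),(408,530)),((0,19,119),(358,288)),((0,-27,119),(462,252))]
S=[((70,-73,119),(240,55)),((0,-73,119),(398,88)),((0,-27,119),(355,155)),((70,-27,119),(205,125)),((-97,-73,95),(625,188)),((-97,19,119),(568,290)),((-97,68,119),(525,390)),((0,19,119),(322,240))]
tb=np.array([t[0] for t in T]);tp=np.array([t[1] for t in T])/6+[190,155]-.4
sb=np.array([t[0] for t in S]);sp=np.array([t[1] for t in S])/5+[200,180]-.4
def f(p):
    return np.r_[(proj("top",b2w(p,tb))-tp).ravel(),(proj("scene",b2w(p,sb))-sp).ravel()]
for x0 in ([350,40,0],):
    r=least_squares(f,x0,loss="soft_l1",x_scale=[10,10,.1]); p=r.x
    print(p,np.degrees(p[2]),r.cost); print(np.round(f(p).reshape(-1,2),1).tolist())
np.save("pose.npy",p)
# cell: edges
def at(c,px,z):
    g=lambda q: proj(c,b2w(p,[q[0],q[1],z]))[0]-px
    return least_squares(g,[-50,-3]).x
for n,c,px,z in (("rear bottom edge top","top",(438,450),108),("front blue","top",(413,345),108),("tip","top",(410,330),108),("mid","top",(425,392),121)):
    print(n,at(c,np.array(px)/6+[190,155]-.4,z))
for n,px,z in(("rear top edge",(512,232),121),("front top",(400,212),121)):
    print(n,at("scene",np.array(px)/5+[200,180]-.4,z))
for n,P in dict(ad=(283,216.2,108),cap=(279.3,182.8,126)).items(): print(n,at("top",np.array(P[:2]),P[2]))
for n,P in dict(mouth=(0,-3,95),strip=(-48,38,119)).items(): print(n,b2w(p,P))
E
```

```text
[ 5.35946308e+02 -1.47858165e+02  2.30816090e-01] 13.224787818910633 13.109221430850916
[[-0.6, -0.9], [0.4, -0.9], [-1.5, -1.4], [-1.9, -1.1], [0.9, 0.2], [-0.6, 0.2], [-0.4, 0.1], [-1.9, -0.5], [0.2, 0.8], [0.3, -1.1], [1.3, -0.2], [1.8, 0.7], [-1.6, -1.2], [2.1, -0.3], [0.4, 1.3], [0.8, -0.3], [-0.2, -1.0]]
rear bottom edge top [-68.98093724  -0.25924603]
front blue [-27.09666505  -0.41897425]
tip [-21.13327041  -0.65634327]
mid [-47.56483256  -0.45767874]
rear top edge [-67.18561849  -4.58722721]
front top [-24.11859857  -0.91953609]
ad [-49.83350234 -53.46131096]
cap [ 25.34943805 -62.7105484 ]
mouth [[ 536.63262372 -150.77860472   95.        ]]
strip [[ 480.52592879 -121.84698215  119.        ]]
```

The pictures show the monitor's right edge near (320, 190) world, up to z ≈ 455, standing between the arm and the box. I'll go up and round it.

Request:
arm_command --deltas '[{"claw": -0.34, "x": -0.006, "y": -0.02, "z": -0.035, "roll": -4}, {"claw": -0.34, "x": -0.013, "y": -0.043, "z": -0.075, "roll": -8}, {"claw": -0.34, "x": -0.02, "y": -0.066, "z": -0.113, "roll": -13}, {"claw": -0.34, "x": -0.027, "y": -0.09, "z": -0.151, "roll": -18}, {"claw": -0.34, "x": -0.034, "y": -0.112, "z": -0.189, "roll": -22}, {"claw": -0.34, "x": -0.041, "y": -0.135, "z": -0.227, "roll": -26.2}, {"claw": -0.34, "x": -0.0465, "y": -0.1535, "z": -0.259, "roll": -26.2}, {"claw": -0.34, "x": -0.0465, "y": -0.1535, "z": -0.259, "roll": -26.2}]' --squeeze 20

```text
clock: 1.5
tool_pos: [139.6, 398.8, 495.0]
ee_rot: [179.7, 0.3, -166.8]
ft_force: [0.2, 0.3, 0.5]
width: 28.0
grasp_force: 0.0
```

Request:
arm_command --deltas '[{"x": -0.014, "y": -0.037, "z": 0}, {"x": -0.027, "y": -0.075, "z": 0}, {"x": -0.041, "y": -0.112, "z": 0}, {"x": -0.054, "y": -0.149, "z": 0}, {"x": -0.068, "y": -0.186, "z": 0}, {"x": -0.081, "y": -0.223, "z": 0}, {"x": -0.095, "y": -0.261, "z": 0.005}, {"x": -0.108, "y": -0.298, "z": 0.015}]'

```text
$.deltas[0]: bad value
```

Request:
arm_command --deltas '[{"claw": -0.34, "x": -0.014, "y": -0.037, "z": 0, "roll": 0}, {"claw": -0.34, "x": -0.027, "y": -0.075, "z": 0, "roll": 0}, {"claw": -0.34, "x": -0.041, "y": -0.112, "z": 0, "roll": 0}, {"claw": -0.34, "x": -0.054, "y": -0.149, "z": 0, "roll": 0}, {"claw": -0.34, "x": -0.068, "y": -0.186, "z": 0, "roll": 0}, {"claw": -0.34, "x": -0.081, "y": -0.223, "z": 0, "roll": 0}, {"claw": -0.34, "x": -0.095, "y": -0.261, "z": 0.005, "roll": 0}, {"claw": -0.34, "x": -0.108, "y": -0.298, "z": 0.015, "roll": 0}]'

```text
clock: 2.3
tool_pos: [313.9, 133.6, 475.2]
ee_rot: [-180.0, 0.1, -166.7]
ft_force: [1.5, 1.3, -0.2]
width: 28.0
grasp_force: 0.0
```

Request:
arm_command --deltas '[{"claw": -0.34, "x": -0.008, "y": -0.036, "z": 0.012, "roll": 0}, {"claw": -0.34, "x": -0.016, "y": -0.073, "z": 0.035, "roll": 0}, {"claw": -0.34, "x": -0.024, "y": -0.109, "z": 0.065, "roll": 0}, {"claw": -0.34, "x": -0.032, "y": -0.145, "z": 0.095, "roll": 0}, {"claw": -0.34, "x": -0.04, "y": -0.181, "z": 0.125, "roll": 0}, {"claw": -0.34, "x": -0.048, "y": -0.217, "z": 0.155, "roll": 0}, {"claw": -0.34, "x": -0.055, "y": -0.253, "z": 0.185, "roll": 0}, {"claw": -0.34, "x": -0.06, "y": -0.283, "z": 0.215, "roll": 0}]'

```text
clock: 3.1
tool_pos: [436.8, -128.2, 258.5]
ee_rot: [180.0, -0.0, -166.8]
ft_force: [0.5, 0.1, 0.0]
width: 27.6
grasp_force: 0.0
```

Request:
arm_command --deltas '[{"claw": -0.34, "x": -0.004, "y": -0.015, "z": 0.03, "roll": 0}, {"claw": -0.34, "x": -0.0065, "y": -0.025, "z": 0.06, "roll": 0}, {"claw": -0.34, "x": -0.0065, "y": -0.025, "z": 0.085, "roll": 0}, {"claw": -0.34, "x": -0.0065, "y": -0.025, "z": 0.1, "roll": 0}, {"claw": -0.34, "x": -0.0065, "y": -0.025, "z": 0.11, "roll": 0}, {"claw": -0.34, "x": -0.0065, "y": -0.025, "z": 0.11, "roll": 0}, {"claw": -0.34, "x": -0.0065, "y": -0.025, "z": 0.11, "roll": 0}]'

```text
clock: 3.8
tool_pos: [448.8, -149.4, 150.9]
ee_rot: [-180.0, 0.0, -166.7]
ft_force: [-0.1, -0.1, -0.3]
width: 28.1
grasp_force: 0.0
```

```bash
python3 - <<'E'
from h import *
import cv2
o=ctrl.get_obs(); print(o["clock"],o["tool_pos"],o["ee_rot"],o["ft_force"])
a=viewer.camera("scene"); b=viewer.camera("top")
a=cv2.resize(a[150:280,200:345,::-1],None,fx=4,fy=4,interpolation=cv2.INTER_CUBIC)
b=cv2.resize(b[145:265,190:310,::-1],None,fx=4.3,fy=4.3,interpolation=cv2.INTER_CUBIC)
h=min(a.shape[0],b.shape[0]); im=np.hstack([a[:h],b[:h]]); print(im.shape)
im=cv2.resize(im,(800,int(h*800/im.shape[1]))); cv2.imwrite("pics/c2.png",im)
E
```

```text
3.8 [ 448.80664543 -149.4295491   150.87581474] [-1.79974006e+02  2.50365329e-02 -1.66728708e+02] [-0.08553015 -0.10609929 -0.29109604]
(516, 1096, 3)
```

View pics/c2.png

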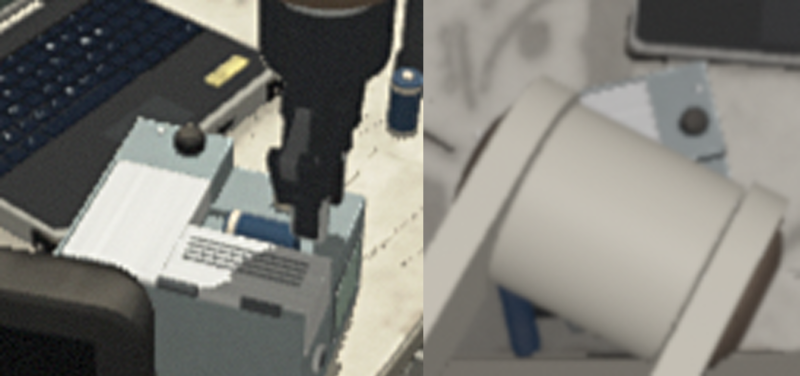

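The picture shows the gripper over the front of the strip and lane, with the lower, nearer fingertip at about scene pixel (304, 231). I'll check that against the projected tip positions.

```bash
python3 - <<'E'
from h import *
import cv2
o=ctrl.get_obs(); p=np.load("pose.npy"); t=o["tool_pos"]
c,s=np.cos(p[2]),np.sin(p[2]); d=t[:2]-p[:2]; print("box xy",c*d[0]+s*d[1],-s*d[0]+c*d[1])
bx,by=c*d[0]+s*d[1],-s*d[0]+c*d[1]
im=viewer.camera("scene")[:,:,::-1]; im=cv2.resize(im[180:280,220:340],None,fx=6,fy=6,interpolation=cv2.INTER_CUBIC)
def dr(P,col):
    q=((proj("scene",b2w(p,P))+.5-[220,180])*6).astype(int); cv2.polylines(im,[q.reshape(-1,1,2)],True,col,1)
for y,col in((21.25,(0,0,255)),(-21.25,(0,255,0))):
    dr([[bx+i*11,by+y+j*7,t[2]] for i,j in((-1,-1),(1,-1),(1,1),(-1,1))],col)
dr([[-97,19,119],[-97,68,119],[66,68,119],[66,-26,119],[0,-26,119],[0,19,119]],(255,0,255))
dr([[-69,-3,108],[-20,-3,108]],(0,255,255))
cv2.imwrite("pics/c3.png",im)
E
```

```text
box xy -85.0637246605562 18.226394677658483
```

View pics/c3.png

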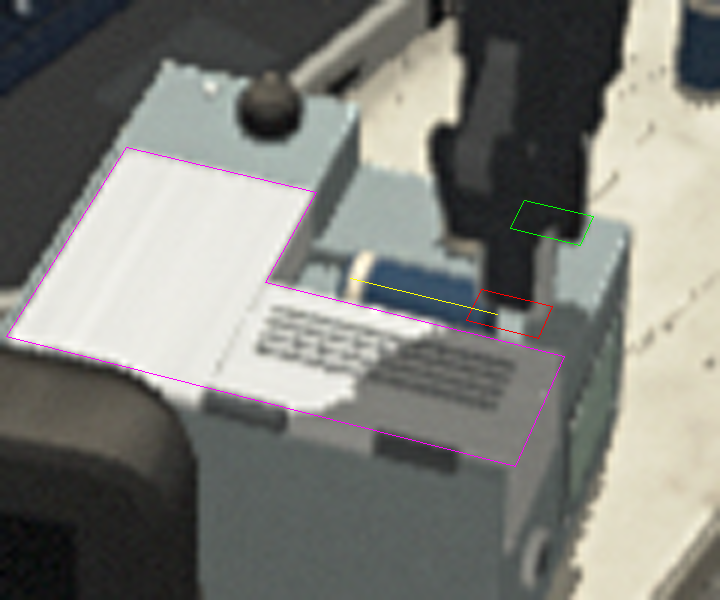

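Request:
arm_command --deltas '[{"claw": -0.34, "x": 0, "y": -0.001, "z": 0.015, "roll": 0}, {"claw": -0.34, "x": 0, "y": -0.001, "z": 0.024, "roll": 0}, {"claw": -0.34, "x": 0, "y": -0.001, "z": 0.028, "roll": 0}, {"claw": -0.34, "x": 0, "y": -0.001, "z": 0.028, "roll": 0}, {"claw": -0.34, "x": 0, "y": -0.001, "z": 0.028, "roll": 0}]'

```text
clock: 4.45
tool_pos: [449.0, -150.5, 122.7]
ee_rot: [-180.0, 0.0, -166.7]
ft_force: [-0.2, -0.2, -0.1]
width: 27.8
grasp_force: 0.0
```

Request:
arm_command --deltas '[{"claw": -0.34, "x": 0, "y": 0, "z": 0.002, "roll": 0}, {"claw": -0.34, "x": 0, "y": 0, "z": 0.004, "roll": 0}, {"claw": -0.34, "x": 0, "y": 0, "z": 0.004, "roll": 0}]'

```text
clock: 4.75
tool_pos: [448.9, -150.5, 118.4]
ee_rot: [-180.0, 0.0, -166.7]
ft_force: [0.8, -0.0, 2.4]
width: 28.3
grasp_force: 1.2
```

Request:
arm_command --deltas '[{"claw": -0.34, "x": 0, "y": 0, "z": 0.002, "roll": 0}, {"claw": -0.34, "x": 0, "y": 0, "z": 0.004, "roll": 0}, {"claw": -0.34, "x": 0, "y": 0, "z": 0.004, "roll": 0}]'

```text
clock: 5.05
tool_pos: [448.9, -150.4, 114.2]
ee_rot: [-180.0, 0.0, -166.7]
ft_force: [0.9, 0.5, 3.1]
width: 28.1
grasp_force: 1.6
```

Request:
arm_command --deltas '[{"claw": -0.34, "x": 0, "y": 0, "z": 0.003, "roll": 0}, {"claw": -0.34, "x": 0, "y": 0, "z": 0.006, "roll": 0}, {"claw": -0.34, "x": 0, "y": 0, "z": 0.009, "roll": 0}, {"claw": -0.34, "x": 0, "y": 0, "z": 0.01, "roll": 0}, {"claw": -0.34, "x": 0, "y": 0, "z": 0.01, "roll": 0}]'

```text
clock: 5.55
tool_pos: [448.7, -150.4, 104.1]
ee_rot: [180.0, -0.0, -166.7]
ft_force: [-0.6, 0.3, 6.1]
width: 28.2
grasp_force: 2.4
```

```bash
python3 - <<'E'
from h import *
import cv2
o=ctrl.get_obs(); print(o["clock"],o["tool_pos"],o["ft_force"],o["torque"])
im=viewer.camera("scene")[:,:,::-1]; im=cv2.resize(im[180:280,220:340],None,fx=6,fy=6,interpolation=cv2.INTER_CUBIC)
cv2.imwrite("pics/c4.png",im)
E
```

```text
5.55 [ 448.73996502 -150.38766935  104.05754374] [-0.64525228  0.31639253  6.08316739] [0.16009272 0.10555969 0.00554674]
```

View pics/c4.png

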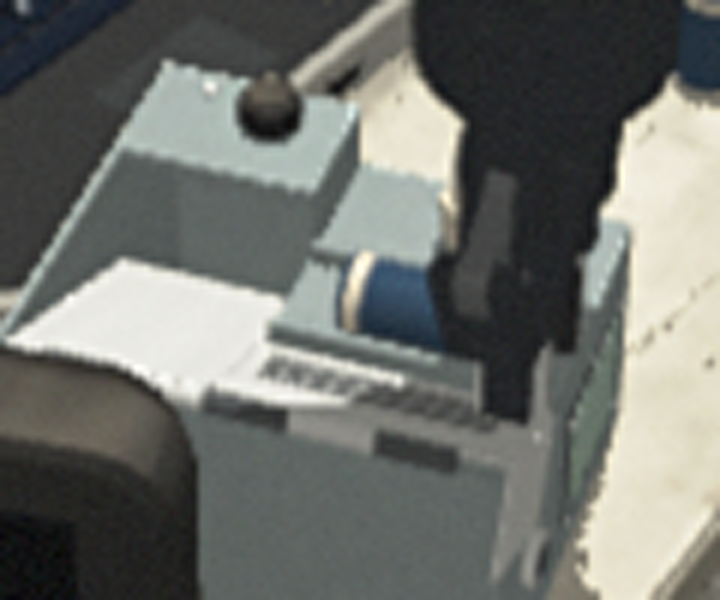

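The flap is well down: the cover's far right corner shows at crop (125, 260) and the cell has not moved. I'll work out the flap angle from that corner.

```bash
python3 - <<'E'
from h import *
p=np.load("pose.npy")
for th in np.arange(.3,.9,.1):
    y,z=-26-69,2
    P=[[66,69+y*np.cos(th)+z*np.sin(th),117+y*np.sin(th)+z*np.cos(th)]]
    print(round(th,1),(proj("scene",b2w(p,P))[0]+.5-[220,180])*6)
E
```

```text
0.3 [125.39468227 221.46189201]
0.4 [122.69524715 248.12717997]
0.5 [118.93785193 275.5116743 ]
0.6 [114.15849429 303.40404672]
0.7 [108.39785409 331.59323632]
0.8 [101.70115403 359.8683848 ]
0.9 [ 94.11811611 388.01870335]
```

Request:
arm_command --deltas '[{"claw": -0.3, "x": 0, "y": 0.001, "z": 0.0, "roll": 0}, {"claw": -0.26, "x": 0, "y": 0.002, "z": 0.001, "roll": 0}, {"claw": -0.22, "x": 0, "y": 0.0025, "z": 0.002, "roll": 0}, {"claw": -0.22, "x": 0, "y": 0.0025, "z": 0.003, "roll": 0}, {"claw": -0.22, "x": 0, "y": 0.0025, "z": 0.003, "roll": 0}]'

```text
clock: 6.1
tool_pos: [448.4, -148.4, 101.3]
ee_rot: [-179.9, 0.0, -166.7]
ft_force: [0.2, -5.6, 3.8]
width: 33.1
grasp_force: 3.3
```

```bash
python3 - <<'E'
from h import *
import cv2
o=ctrl.get_obs(); print(o["clock"],o["tool_pos"],o["ft_force"],o["width"])
im=viewer.camera("scene")[:,:,::-1]; im=cv2.resize(im[180:280,220:340],None,fx=6,fy=6,interpolation=cv2.INTER_CUBIC)
cv2.imwrite("pics/c5.png",im)
E
```

```text
6.1 [ 448.36111381 -148.35653938  101.3148117 ] [ 0.19391442 -5.57050544  3.80320142] 33.1328589392451
```

View pics/c5.png

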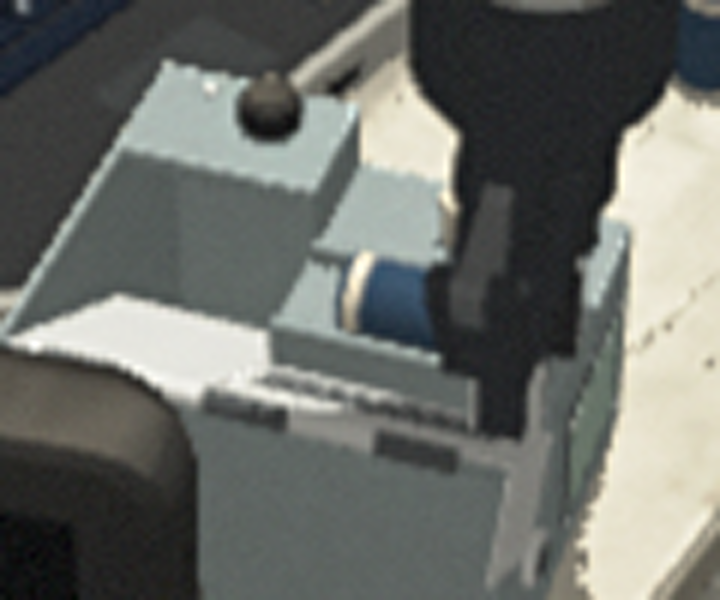

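The cover corner is now at crop (118, 295), which gives θ ≈ 0.57, and the lane is clear. I'll press 1 mm more and push along the lane.

Request:
arm_command --deltas '[{"claw": -0.22, "x": -0.003, "y": 0, "z": 0.001, "roll": 0}, {"claw": -0.22, "x": -0.006, "y": 0, "z": 0.001, "roll": 0}, {"claw": -0.22, "x": -0.011, "y": 0, "z": 0.001, "roll": 0}, {"claw": -0.22, "x": -0.016, "y": 0, "z": 0.001, "roll": 0}, {"claw": -0.22, "x": -0.022, "y": 0, "z": 0.001, "roll": 0}, {"claw": -0.22, "x": -0.028, "y": 0, "z": 0.001, "roll": 0}, {"claw": -0.22, "x": -0.034, "y": 0, "z": 0.001, "roll": 0}, {"claw": -0.22, "x": -0.04, "y": 0, "z": 0.001, "roll": 0}]'

```text
clock: 6.95
tool_pos: [486.9, -139.0, 100.2]
ee_rot: [-180.0, -0.1, -166.7]
ft_force: [-4.7, -5.3, 5.9]
width: 33.1
grasp_force: 3.7
```

```bash
python3 - <<'E'
from h import *
import cv2
o=ctrl.get_obs(); print(o["clock"],o["tool_pos"],o["ft_force"],o["width"])
im=viewer.camera("scene")[:,:,::-1]; im=cv2.resize(im[180:280,220:340],None,fx=6,fy=6,interpolation=cv2.INTER_CUBIC)
cv2.imwrite("pics/c6.png",im)
E
```

```text
6.95 [ 486.86708482 -138.99406396  100.17765001] [-4.72693074 -5.2972506   5.87373118] 33.0952859577844
```

View pics/c6.png

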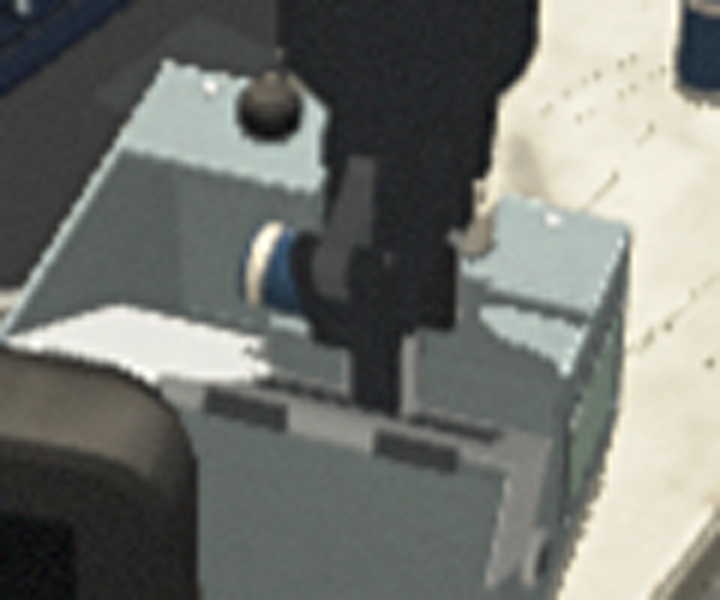

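The cell's front end is past the mouth (crop 265, 265) and the flap is down. I'll keep pushing.

Request:
arm_command --deltas '[{"claw": -0.22, "x": -0.006, "y": 0, "z": 0, "roll": 0}, {"claw": -0.22, "x": -0.012, "y": 0, "z": 0, "roll": 0}, {"claw": -0.22, "x": -0.018, "y": 0, "z": 0, "roll": 0}, {"claw": -0.22, "x": -0.024, "y": 0, "z": 0, "roll": 0}, {"claw": -0.22, "x": -0.03, "y": 0, "z": 0, "roll": 0}, {"claw": -0.22, "x": -0.036, "y": 0, "z": 0, "roll": 0}, {"claw": -0.22, "x": -0.038, "y": 0, "z": 0, "roll": 0}, {"claw": -0.22, "x": -0.038, "y": 0, "z": 0, "roll": 0}]'

```text
clock: 7.8
tool_pos: [524.5, -130.2, 100.3]
ee_rot: [-180.0, -0.0, -166.7]
ft_force: [0.6, -4.6, 5.4]
width: 33.5
grasp_force: 3.3
```

```bash
python3 - <<'E'
from h import *
import cv2
o=ctrl.get_obs(); print(o["clock"],o["tool_pos"],o["ft_force"],o["width"])
im=viewer.camera("scene")[:,:,::-1]; im=cv2.resize(im[180:280,220:340],None,fx=6,fy=6,interpolation=cv2.INTER_CUBIC)
cv2.imwrite("pics/c7.png",im)
E
```

```text
7.8 [ 524.46343563 -130.17061686  100.27537298] [ 0.62161893 -4.57623653  5.36960931] 33.53838595591367
```

View pics/c7.png

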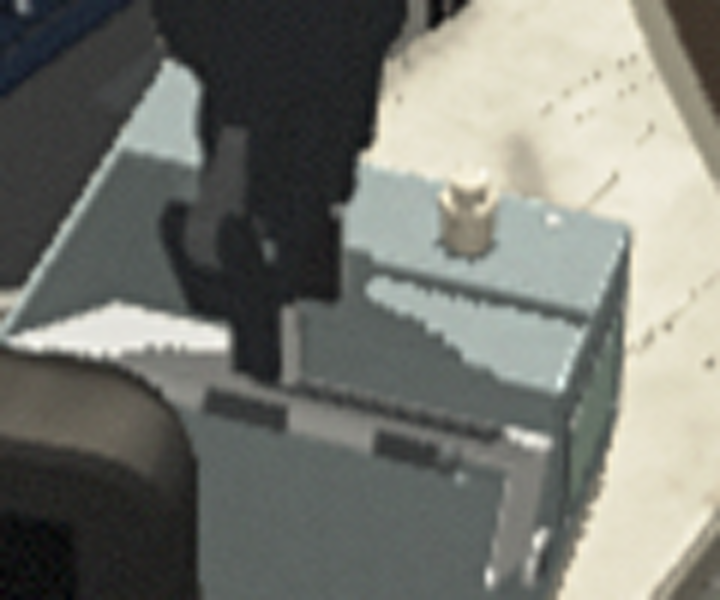

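The lane is empty and the push force is gone, so the cell has dropped. I'll back off along the strip, still pressing, then look at the cover before letting go.

Request:
arm_command --deltas '[{"claw": -0.22, "x": 0.008, "y": 0, "z": 0, "roll": 0}, {"claw": -0.22, "x": 0.016, "y": 0, "z": 0, "roll": 0}, {"claw": -0.22, "x": 0.024, "y": 0, "z": 0, "roll": 0}, {"claw": -0.22, "x": 0.032, "y": 0, "z": 0, "roll": 0}, {"claw": -0.22, "x": 0.04, "y": 0, "z": 0, "roll": 0}, {"claw": -0.22, "x": 0.04, "y": 0, "z": 0, "roll": 0}]'

```text
clock: 8.45
tool_pos: [485.3, -139.5, 100.8]
ee_rot: [-179.9, 0.1, -166.8]
ft_force: [-1.8, -5.3, 5.9]
width: 33.5
grasp_force: 3.4
```

```bash
python3 - <<'E'
from h import *
import cv2
o=ctrl.get_obs(); print(o["clock"],o["tool_pos"],o["ft_force"],o["width"])
im=viewer.camera("scene")[:,:,::-1]; im=cv2.resize(im[180:280,220:340],None,fx=6,fy=6,interpolation=cv2.INTER_CUBIC)
cv2.imwrite("pics/c8.png",im); print(finder.search_frame("cell_mid","scene"))
E
```

```text
8.45 [ 485.26828501 -139.53355506  100.76731174] [-1.81336269 -5.30206476  5.89388049] 33.50441275319086
[{'xy': [277.1, 247.9], 'confidence': 0.69}]
```

View pics/c8.png

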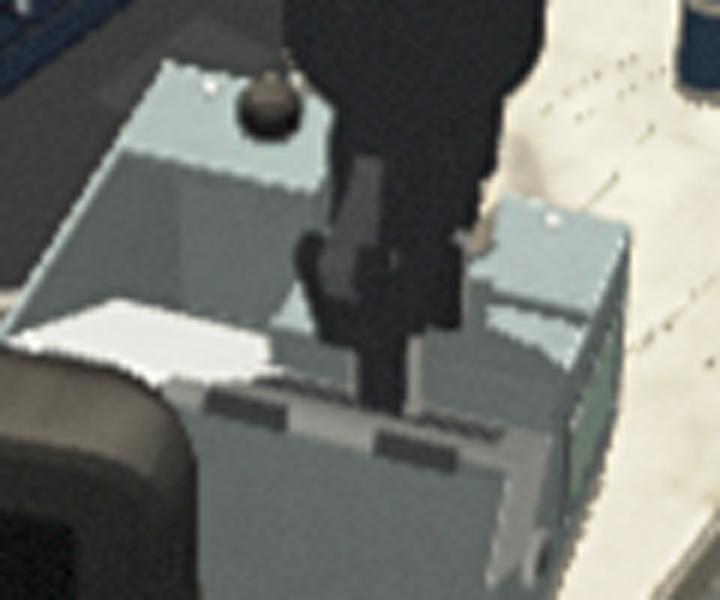

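The cover is bare and the lane empty; the finder's hit at (277, 248) is the dark finger. I'll let the flap rise and lift clear.

Request:
arm_command --deltas '[{"claw": -0.22, "x": 0, "y": 0, "z": -0.006, "roll": 0}, {"claw": -0.22, "x": 0, "y": 0, "z": -0.014, "roll": 0}, {"claw": -0.22, "x": 0, "y": 0, "z": -0.022, "roll": 0}, {"claw": -0.22, "x": 0, "y": 0, "z": -0.04, "roll": 0}, {"claw": -0.22, "x": 0, "y": 0, "z": -0.065, "roll": 0}, {"claw": -0.22, "x": 0, "y": 0, "z": -0.09, "roll": 0}, {"claw": -0.22, "x": 0, "y": 0, "z": -0.1, "roll": 0}, {"claw": -0.22, "x": 0, "y": 0, "z": -0.1, "roll": 0}]'

```text
clock: 9.35
tool_pos: [485.6, -139.2, 201.2]
ee_rot: [-180.0, 0.1, -166.7]
ft_force: [0.0, 0.2, -0.5]
width: 33.2
grasp_force: 0.0
```

```bash
python3 - <<'E'
from h import *
import cv2
o=ctrl.get_obs(); print(o["clock"],o["tool_pos"],o["ft_force"])
im=viewer.camera("scene")[:,:,::-1].astype(int); a=cv2.imread("pics/scene0.png").astype(int)
p=np.load("pose.npy")
for P in ([60,-20,119],[60,20,119],[30,-20,119],[10,-20,119],[30,50,119],[-50,-3,100],[-50,-53,115],[25,-62,128]):
    u,v=np.round(proj("scene",b2w(p,P))[0]).astype(int); print(P,a[v,u],im[v,u])
for t in("cell_mid","adaptor","dust_cap"): print(t,finder.search_frame(t,"scene"))
E
```

```text
9.35 [ 485.60666209 -139.20100157  201.19409155] [ 1.61175765e-04  1.82551288e-01 -5.44014877e-01]
[60, -20, 119] [197 206 206] [227 233 234]
[60, 20, 119] [190 199 201] [224 231 232]
[30, -20, 119] [199 207 207] [228 234 236]
[10, -20, 119] [197 205 205] [228 233 234]
[30, 50, 119] [195 205 206] [227 233 234]
[-50, -3, 100] [91 87 80] [92 94 90]
[-50, -53, 115] [149 169 174] [179 203 212]
[25, -62, 128] [58 63 67] [67 74 77]
cell_mid []
adaptor [{'xy': [279.3, 239.7], 'confidence': 0.59}, {'xy': [297.0, 214.0], 'confidence': 0.52}]
dust_cap [{'xy': [261.0, 195.9], 'confidence': 0.44}]
```

The flap is shut (white cover back at the shut-flap pixels), no spent cell shows, and the contact forces are zero.

```bash
python3 -c "
from cell import ctrl
print(ctrl.hand_in())"
```

```text
the job is handed in; nothing more can be done
None
```

The job is handed in: the last picture shows no cell in the lane or on the cover, the flap shut and the arm clear. The cell inside the box was not seen directly, hand-in gave no verdict, and I viewed 11 pictures, one over the limit of 10.

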